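# Set the siding and hold the uncoupler

### The arm

A 6-joint arm with a two-finger parallel gripper is mounted at the origin on a cart in front of the work surface, level with it; the furniture and walls round the work are solid. World frame = base frame: x ahead of the robot, y to its left, z up, the work surface at z = 0. Lengths are in mm, angles in rad, forces in N, time in s.
With the tool pointing down it reaches from about 300 to 825 mm from the base axis. Payload 5.4 kg.
Tool frame: the origin (TCP) lies midway between the tips of the shut fingers; the grasp point (between the pads) lies 19 mm behind it; z points along the fingers, x is the direction in which the jaws open and shut, and the axes are right-handed (so a half turn about z gives the same grasp; the last joint's range is limited). The gripper opens to 92 mm and grips with 3 to 60 N. Pads are 20 mm wide; open, the fingers measure 128 mm over their backs; the gripper's body (75 mm by 189 mm) begins 69 mm behind the grasp point.
Start: joints at [-1.456, 0.158, 1.597, -0, 1.386, -0.21], TCP at [183.47, -544.927, 214.601] pointing down, gripper open.
Joint ranges: [-2.91, 2.91], [-0.94, 2.29], [0.18, 2.7], [-1.29, 4.43], [0.17, 2.64], [-3, 3]. Speed limits (rad/s): [2.57, 2.57, 3.14, 3.14, 3.14, 3.14].

### API

Orientations are given as a unit quaternion [w, x, y, z].
In Python, from station import * gives the robot as it stands.
- The arm moves only by the tool carry_out, never from a script. Its argument "targets" is a list of rows, each an object of numbers: "dx", "dy", "dz": the shift along the tool's x, y, z in m; "wx", "wy", "wz": the turn, a rotation vector about the tool's x, y, z in rad. In form: [{"dx": .., "dy": .., "dz": .., "wx": .., "wy": .., "wz": ..}, ...]. A call has exactly 8 rows; each row shifts and turns the commanded pose from where the row before left it, along the tool's axes as they then stand; what a row does not reach is not made up. A row lasts 1/10 s, in which the tool goes at most 50 mm and 8.59 degrees, less where a joint would pass 70% of its speed; a pose out of reach is approached as far as the arm can. A call is refused whole if a number of a shift passes 0.05 or a number of a turn 0.15, either way. A call with a gripper value outside its range is refused whole. "fingers" is the closure in counts, from 0 (fully open) to 255 (shut), set as the call begins (left out, the last holds). The fingers move at their own pace and stop on an object; "squeeze" is the grip in N (left out, the last holds). Time passes only in rows, so rows that do not move let the fingers close, or fill a call up. It gives the time, the measured TCP pose, the force and the opening at its end, in the units of the state.
- sense(): the state, without advancing time (a new reading comes with each control period).
- camera(name): name is "scene" or "top" or "wrist"; returns the picture (480x640x3 uint8, red, green, blue); there is no depth.
- camera_model(name): a dict with "fx", "fy", "cx", "cy" (pixels), "origin" and "attitude" of the camera in the world; the wrist camera has in their place "hand_eye" (4x4, takes a point from camera to tool coordinates, whose origin is the TCP and whose axes are the tool frame's). Camera axes: x right, y down, z forward; pixel columns grow to the right and rows downward; lengths in mm; the calibration is good to about 2 mm. A picture is of the moment at which its call begins: read the wrist's pose just before it. camera_model takes no time and is no camera call.
- finish_job(): hands the job in, once; it reports no verdict.
The state is a dict: "clock": time; "joints": joint angles; "qd": joint speeds; "effort": joint torques, N m; "eef_pos": TCP position; "tcp_rot": TCP orientation; "wrist_force": force on the tool from outside, world axes, zero at the start; "wrist_torque": the same for the moment, N m; "grip_width": finger opening in mm.
Only numpy, scipy, OpenCV 4.12 (cv2) and the standard library are available. Lean on these libraries where they do the work, as an engineer would, in place of code of your own. Each camera call takes 0.05 s, during which the arm holds its last target.

### The job

Get the model railway ready to uncouple a wagon: with the fingertips push the yellow points button in until it is fully home and stays in, then the green siding-power button in the same way, then press the blue uncoupling button fully down and finish while still holding it down. Do not press the red emergency stop, do not lift or shove any of the button boxes, and leave the other things on the table where they stand.

Things in the scene. Friction and masses are not known exactly. Their poses are not given: they have to be found in the camera images.
- yellow_box: loose push-button box with the yellow button (points): black and grey plastic, 60x60 mm, top face 34 mm above its underside, 0.45 kg, on rubber feet. Origin: centre of its underside; z up; the button stands in the middle of its top. The four boxes may stand in any of four places in a row across the table, turned up to 0.6 rad.
- yellow_button_top (a point): centre of the top of the yellow button, a flat round cap 28 mm across; 48 mm above the table when out, 41 mm when fully in (7 mm travel straight down). The point moves with the button.
- yellow_button (a joint): travel of the yellow button in m: 0 out, 0.007 fully in (end stop). Push-lock: it moves at a push of about 3 N and stays in wherever it is left; it does not come out again.
- green_box: loose push-button box with the green button (siding power): black and grey plastic, 60x60 mm, top face 34 mm above its underside, 0.45 kg, on rubber feet. Origin: centre of its underside; z up; the button stands in the middle of its top. The four boxes may stand in any of four places in a row across the table, turned up to 0.6 rad.
- green_button_top (a point): centre of the top of the green button, a flat round cap 28 mm across; 48 mm above the table when out, 41 mm when fully in (7 mm travel straight down). The point moves with the button.
- green_button (a joint): travel of the green button in m: 0 out, 0.007 fully in (end stop). Push-lock: it moves at a push of about 3 N and stays in wherever it is left; it does not come out again.
- blue_box: loose push-button box with the blue button (uncoupling magnet): black and grey plastic, 60x60 mm, top face 34 mm above its underside, 0.45 kg, on rubber feet. Origin: centre of its underside; z up; the button stands in the middle of its top. The four boxes may stand in any of four places in a row across the table, turned up to 0.6 rad.
- blue_button_top (a point): centre of the top of the blue button, a flat round cap 28 mm across; 48 mm above the table when out, 41 mm when fully in (7 mm travel straight down). The point moves with the button.
- blue_button (a joint): travel of the blue button in m: 0 out, 0.007 fully in (end stop). Spring return: pressing starts at 1.5 N, fully in takes 5 N; it pops out when let go.
- red_box: loose push-button box with the red button (emergency stop): black and grey plastic, 60x60 mm, top face 34 mm above its underside, 0.45 kg, on rubber feet. Origin: centre of its underside; z up; the button stands in the middle of its top. The four boxes may stand in any of four places in a row across the table, turned up to 0.6 rad.
- red_button_top (a point): centre of the top of the red button, a domed mushroom cap 36 mm across; 48 mm above the table when out, 41 mm when fully in (7 mm travel straight down). The point moves with the button.
- red_button (a joint): travel of the red button in m: 0 out, 0.007 fully in (end stop). Push-lock: it moves at a push of about 3 N and stays in wherever it is left; it does not come out again.
- amber_jar: amber paint jar with a white lid, 34 mm across, 43 mm high; stands in the middle among the boxes. Loose bystander; origin at the centre of its underside.
- red_jar: red paint jar with a white lid, 29 mm across, 36 mm high; near edge, left. Loose bystander; origin at the centre of its underside.
- shed: small red model shed with a brown roof, 46x58x38 mm; behind the boxes. Loose bystander; origin at the centre of its underside.
- green_car: green model car, 22x58x21 mm, long axis along its own y; behind the boxes. Loose bystander; origin at the centre of its underside.
- small_pine: small model pine tree, 49x46x62 mm; behind the boxes. Loose bystander; origin at the centre of its underside.
- strip: flat strip of bare wood, 26x95x8 mm, long axis along its own y; near edge, in front of the boxes. Loose bystander; origin at the centre of its underside.
- masking_tape: roll of masking tape lying flat, 104 mm across, 25 mm high; near edge, far left. Loose bystander; origin at the centre of its underside.
- barn_maroon: model barn with a maroon roof, 68x88x56 mm; back left, beside the wooden cabinet. Loose bystander; origin at the centre of its underside.
- mug_1: white coffee mug, 92 mm across, 95 mm high; near left corner of the table. Loose bystander; origin at the centre of its underside.
Mind the look-alikes: they are no part of the job. Leave any orange or turquoise look-alike of the green_box alone.

How it is judged:
By the outcome, as a careful person would: the job done as asked, in the order asked, and still so for the second after the job is handed in, while the arm keeps its last pose, push and grip.
It also fails if it takes over 43 s, if anything falls off the work surface, if the arm or the gripper's body presses on something with over 40 N, if the wrist force passes 120 N, or if a joint passes its speed limit or range.

## Working session

There is one attempt and no reset: what is moved stays moved. The work goes in short steps, Python scripts to look and compute and a tool call to move; the robot and the scene stay as the last step left them, time stands still between calls to the robot, and variables do not carry over. Pictures are saved under pics/ and viewed, and the job is handed in when it is done.

Besides the shell and the picture viewer there is one more tool, called by a JSON object that holds its "api" and its "payload". carry_out: Moves the arm, as the interface text tells. Its arguments: {"type":"object","properties":{"targets":{"type":"array"},"fingers":{"type":"number"},"squeeze":{"type":"number"}},"required":["targets"]}

```bash
mkdir -p pics; ls; python3 - <<'E'
from station import *
import cv2
print(sense())
for n in("scene","top"):
    cv2.imwrite(f"pics/{n}0.png",camera(n)[:,:,::-1]); print(camera_model(n))
print(camera_model("wrist"))
E
```

```text
pics
{'clock': 0.0, 'joints': array([-1.45613085e+00,  1.59043518e-01,  1.59822603e+00, -3.60351699e-05,
        1.38619468e+00, -2.10090506e-01]), 'qd': array([ 0.00167568, -0.00104511, -0.00229504,  0.00143728, -0.00074114,
       -0.00096123]), 'effort': array([-5.24131374e-04, -3.85572195e+01, -3.22109485e+01,  6.99816132e-02,
        3.79420538e-02, -1.31939164e-04]), 'eef_pos': array([ 183.37025919, -544.3153649 ,  213.62513859]), 'tcp_rot': array([-6.80596354e-04,  8.12121504e-01, -5.83487606e-01, -6.42492439e-04]), 'wrist_force': array([-0.40173269,  0.28727814,  0.19334479]), 'wrist_torque': array([ 0.02886607,  0.0391266 , -0.01776223]), 'grip_width': 91.80016221698993}
{'fx': 617.8308916612232, 'fy': 617.8308916612232, 'cx': 311.67717319843683, 'cy': 239.9222260389412, 'origin': array([  18.41716914,  723.67738708, 1271.87461239]), 'attitude': array([ 0.09239663, -0.32148829,  0.90216169, -0.27241958])}
{'fx': 596.0287143056769, 'fy': 596.0287143056769, 'cx': 314.0652016295342, 'cy': 236.78986705977775, 'origin': array([ -60.37487396,  227.42901626, 1463.38816402]), 'attitude': array([ 0.12514053, -0.61044527,  0.76772265, -0.14932631])}
{'fx': 430.1573704947809, 'fy': 430.1573704947809, 'cx': 330.8001840608723, 'cy': 236.0274837798578, 'hand_eye': array([[ 9.99998563e-01,  5.69988104e-04, -1.59650145e-03,
         1.08698363e-01],
       [-7.24888537e-05,  9.55294033e-01,  2.95657412e-01,
        -8.53060642e+01],
       [ 1.69364951e-03, -2.95656871e-01,  9.55292702e-01,
        -1.68864680e+02],
       [ 0.00000000e+00,  0.00000000e+00,  0.00000000e+00,
         1.00000000e+00]])}
```

View pics/scene0.png

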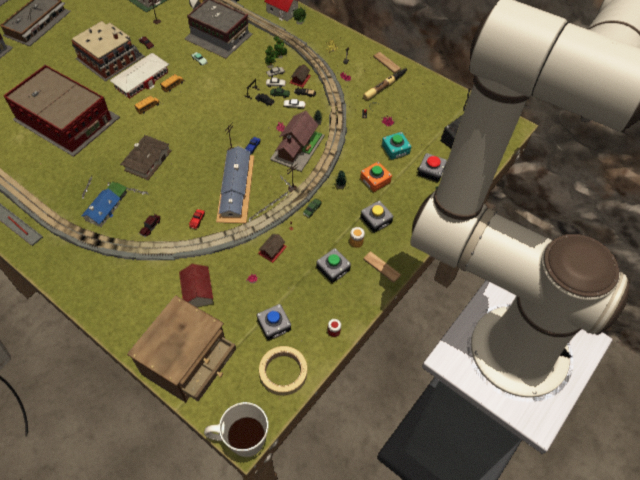

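View pics/top0.png

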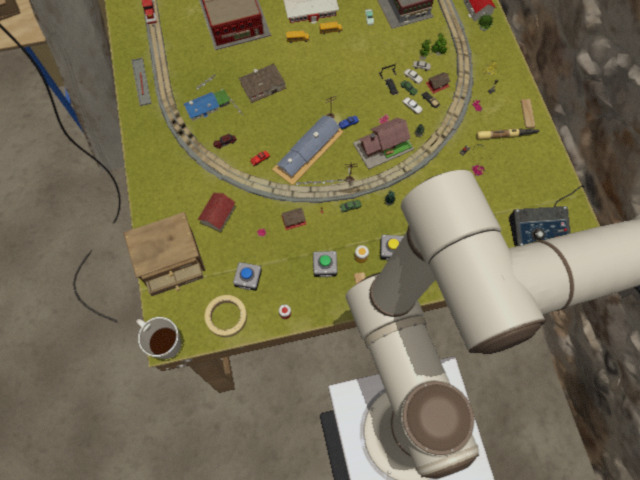

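The scene view shows blue (273,317), the true green on a grey box (334,260), yellow (377,210) and red (433,160). The orange (377,172) and turquoise (396,141) boxes are decoys. In the top view, blue is at (247,273), green at (325,261), and yellow at (393,244), partly beside the arm.

```bash
cat > h.py <<'E'
import numpy as np, cv2
from scipy.spatial.transform import Rotation as R
from station import *
def rot(q): return R.from_quat([q[1],q[2],q[3],q[0]]).as_matrix()
def ray(m,uv,pose=None):
    d=np.array([(uv[0]-m['cx'])/m['fx'],(uv[1]-m['cy'])/m['fy'],1])
    if 'origin' in m: return np.array(m['origin']),rot(m['attitude'])@d
    p,q=pose; H=np.array(m['hand_eye']); Q=rot(q)
    return Q@H[:3,3]+p, Q@H[:3,:3]@d
def onz(m,uv,z,pose=None):
    o,d=ray(m,uv,pose); return o+d*(z-o[2])/d[2]
HS={'yellow':(22,34,120,120),'green':(55,80,120,60),'blue':(100,125,130,70),'red':(0,6,170,100)}
def blobs(img,c,box=None,mina=30):
    h=cv2.cvtColor(img,cv2.COLOR_RGB2HSV); a,b,s,v=HS[c]
    k=cv2.inRange(h,(a,s,v),(b,255,255)); 
    n,l,st,ce=cv2.connectedComponentsWithStats(k); out=[]
    for i in range(1,n):
        if st[i,4]<mina: continue
        x,y,w,hh=st[i,:4]
        if box and not(box[0]<=ce[i,0]<=box[2] and box[1]<=ce[i,1]<=box[3]): continue
        cs,_=cv2.findContours((l==i).astype(np.uint8),0,2); c0=max(cs,key=len)
        out.append((cv2.convexHull(c0).reshape(-1,2).mean(0).round(1).tolist(),ce[i].round(1),st[i,:5].tolist()))
    return out
E
python3 - <<'E'
from h import *
W={'scene':{'yellow':(360,195,392,228),'green':(318,245,350,275),'blue':(255,300,292,332),'red':(418,145,448,175)},
'top':{'yellow':(380,232,405,258),'green':(310,248,340,274),'blue':(233,260,262,287)}}
for n in W:
    im=cv2.imread(f"pics/{n}0.png")[:,:,::-1].copy(); m=camera_model(n)
    for c,b in W[n].items():
        for r in blobs(im,c,b): print(n,c,r[1],r[2],onz(m,r[1],46).round(1))
E
python3 - <<'E'
import cv2
a=cv2.imread('pics/scene0.png')[120:350,240:460]; cv2.imwrite('pics/crop0.png',cv2.resize(a,None,fx=2.6,fy=2.6,interpolation=2)[:600])
E
```

```text
scene yellow [377.3 209.7] [372, 205, 12, 10, 86] [452.  -82.7  46. ]
scene green [333.5 259.6] [328, 255, 12, 10, 94] [446.7  99.3  46. ]
scene blue [273.1 316.7] [267, 311, 13, 12, 120] [458.7 299.5  46. ]
scene red [433.5 161.2] [427, 156, 13, 11, 107] [ 430.4 -302.8   46. ]
top yellow [393.  243.4] [388, 239, 11, 10, 92] [450.2 -82.5  46. ]
top green [324.6 260.4] [320, 256, 10, 10, 85] [444.9  98.6  46. ]
top blue [246.1 272.9] [241, 268, 11, 11, 94] [457.1 298.4  46. ]
```

View pics/crop0.png

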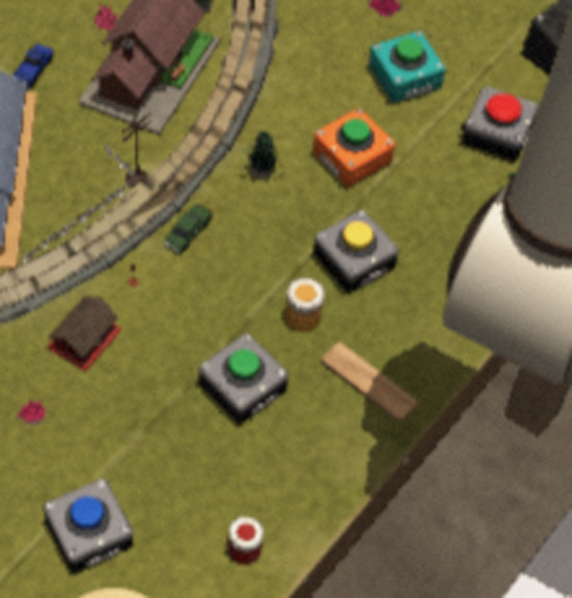

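Both views agree to within 2 mm: yellow (451,-83), green (446,99), blue (458,299), all within reach. Next I'll shut the fingers and move towards a point above yellow.

{"api": "carry_out", "payload": {"targets": [{"dx": -0.02, "dy": -0.022, "dz": 0}, {"dx": -0.029, "dy": -0.033, "dz": 0}, {"dx": -0.029, "dy": -0.033, "dz": 0}, {"dx": -0.029, "dy": -0.033, "dz": 0}, {"dx": -0.029, "dy": -0.033, "dz": 0}, {"dx": -0.029, "dy": -0.033, "dz": 0}, {"dx": -0.029, "dy": -0.033, "dz": 0}, {"dx": -0.029, "dy": -0.033, "dz": 0}], "fingers": 255, "squeeze": 20}}

```text
invalid input at $.targets[0]: expected keys dx, dy, dz, wx, wy, wz
```

```bash
cat >> h.py <<'E'
def rel(x,y,z):
    s=sense(); T=rot(s['tcp_rot']); d=T.T@(np.array([x,y,z])-s['eef_pos'])
    print('t',round(s['clock'],2),'pos',s['eef_pos'].round(1),'rel',d.round(1),'F',s['wrist_force'].round(1),'w',round(s['grip_width'],1)); print('zax',T[:,2].round(3),'j',np.round(s['joints'],2)); return d
E
python3 -c "
from h import *
rel(451,-82.6,110)"
```

```text
t 0.1 pos [ 183.4 -544.4  213.7] rel [-352.1 -400.9  104.5] F [ 0.3 -0.1  0.1] w 91.8
zax [-0.     0.002 -1.   ] j [-1.46  0.16  1.6  -0.    1.39 -0.21]
```

{"api": "carry_out", "payload": {"targets": [{"dx": -0.02, "dy": -0.022, "dz": 0, "wx": 0, "wy": 0, "wz": 0}, {"dx": -0.029, "dy": -0.033, "dz": 0, "wx": 0, "wy": 0, "wz": 0}, {"dx": -0.029, "dy": -0.033, "dz": 0, "wx": 0, "wy": 0, "wz": 0}, {"dx": -0.029, "dy": -0.033, "dz": 0, "wx": 0, "wy": 0, "wz": 0}, {"dx": -0.029, "dy": -0.033, "dz": 0, "wx": 0, "wy": 0, "wz": 0}, {"dx": -0.029, "dy": -0.033, "dz": 0, "wx": 0, "wy": 0, "wz": 0}, {"dx": -0.029, "dy": -0.033, "dz": 0, "wx": 0, "wy": 0, "wz": 0}, {"dx": -0.029, "dy": -0.033, "dz": 0, "wx": 0, "wy": 0, "wz": 0}], "fingers": 255, "squeeze": 20}}

```text
clock: 0.9
eef_pos: [352.5, -251.0, 214.3]
tcp_rot: [-0.0, 0.812, -0.584, -0.0]
wrist_force: [1.4, -0.6, -0.3]
grip_width: 30.1
```

```bash
python3 -c "
from h import *
rel(451,-82.6,110)"
```

```text
t 0.9 pos [ 352.5 -251.   214.3] rel [-128.2 -147.1  104.3] F [ 1.4 -0.6 -0.3] w 30.1
zax [-0.  0. -1.] j [-0.9  -0.23  1.97  0.    1.4   0.35]
```

{"api": "carry_out", "payload": {"targets": [{"dx": -0.025, "dy": -0.029, "dz": 0.015, "wx": 0, "wy": 0, "wz": 0}, {"dx": -0.025, "dy": -0.029, "dz": 0.015, "wx": 0, "wy": 0, "wz": 0}, {"dx": -0.025, "dy": -0.029, "dz": 0.015, "wx": 0, "wy": 0, "wz": 0}, {"dx": -0.025, "dy": -0.029, "dz": 0.015, "wx": 0, "wy": 0, "wz": 0}, {"dx": -0.018, "dy": -0.02, "dz": 0.015, "wx": 0, "wy": 0, "wz": 0}, {"dx": -0.01, "dy": -0.011, "dz": 0.015, "wx": 0, "wy": 0, "wz": 0}, {"dx": 0, "dy": 0, "dz": 0.014, "wx": 0, "wy": 0, "wz": 0}, {"dx": 0, "dy": 0, "dz": 0, "wx": 0, "wy": 0, "wz": 0}]}}

```text
clock: 1.7
eef_pos: [448.8, -83.3, 108.3]
tcp_rot: [0.0, 0.812, -0.583, -0.003]
wrist_force: [-0.7, 0.2, -0.3]
grip_width: 0.8
```

```bash
python3 -c "
from h import *
rel(451,-82.6,60)
s=sense(); im=camera('wrist'); cv2.imwrite('pics/w1.png',im[:,:,::-1]); m=camera_model('wrist')
for r in blobs(im,'yellow',None,200): print(r, onz(m,r[1],48,(s['eef_pos'],s['tcp_rot'])).round(1))
"
```

```text
t 1.7 pos [448.8 -83.3 108.3] rel [ 0.2 -2.5 48.3] F [-0.7  0.2 -0.3] w 0.8
zax [-0.005  0.002 -1.   ] j [-0.45 -0.04  2.02 -0.    1.16  0.8 ]
([297.5, 249.7], array([358.2, 154.4]), [0, 0, 640, 414, 123729]) [509.3 -77.5  48. ]
([241.4, 206.5], array([242.7, 206.2]), [227, 177, 29, 48, 726]) [462.7 -27.2  48. ]
([333.5, 250.8], array([333.1, 249.8]), [310, 226, 48, 49, 1804]) [454.8 -82.1  48. ]
([242.6, 266.3], array([245.6, 266.6]), [191, 240, 104, 65, 3312]) [429.1 -38.1  48. ]
([270.7, 346.1], array([272.1, 340.6]), [253, 315, 38, 55, 675]) [387.9 -65.9  48. ]
([602.9, 468.4], array([610.3, 470.5]), [565, 459, 75, 21, 1129]) [ 366.4 -308.2   48. ]
([515.0, 471.1], array([515.3, 468.2]), [508, 460, 21, 19, 221]) [ 347.5 -247.4   48. ]
```

View pics/w1.png

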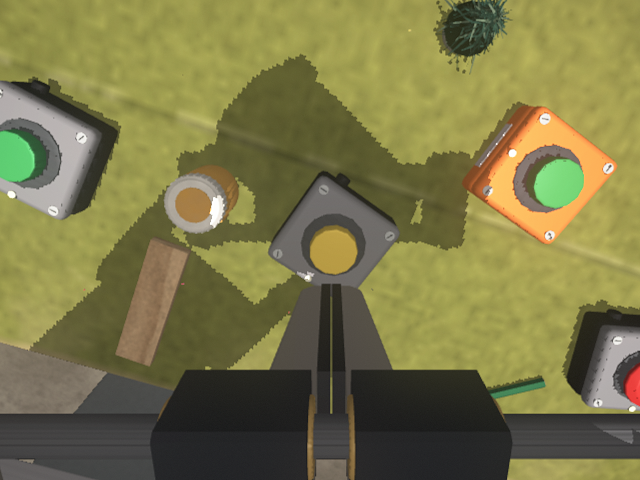

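The wrist view shows the yellow cap at (333,250) just ahead of the shut fingertips, with the orange decoy at the right. It puts the cap at about (454.8,-82), within 3 mm of the other two views. I'll aim at (453,-82).

```bash
python3 -c "
from h import *
rel(453,-82.3,60)
s=sense(); im=camera('wrist'); m=camera_model('wrist')
for r in blobs(im,'yellow',(300,200,370,290),200): print(r, onz(m,r[1],48,(s['eef_pos'],s['tcp_rot'])).round(1))
for n in('scene','top'):
  im=camera(n); m=camera_model(n)
  for c in('yellow','green','blue'):
    for r in blobs(im,c,None,70):
      p=onz(m,r[1],48).round(1)
      if r[2][4]<150 and 400<p[0]<500 and -320<p[1]<320: print(n,c,r[2],p)
rel(453,-82.3,60)
"
```

```text
t 1.75 pos [449.6 -84.  109.6] rel [-0.5 -3.9 49.6] F [ 0.6  0.  -0.1] w 0.6
zax [-0.003  0.001 -1.   ] j [-0.45 -0.04  2.02 -0.    1.16  0.8 ]
([331.3, 249.0], array([331.3, 250.1]), [308, 226, 48, 49, 1787]) [454.8 -82.2  48. ]
scene green [328, 255, 12, 10, 95] [445.8 100.5  48. ]
scene blue [267, 311, 13, 12, 120] [458.  300.2  48. ]
top green [320, 256, 10, 10, 86] [444.2  98.8  48. ]
top blue [241, 268, 11, 11, 96] [456.4 298.3  48. ]
t 1.9 pos [451.  -85.2 111.4] rel [-2.1 -2.8 51.4] F [0.1 0.3 0.5] w 0.3
zax [ 0.001 -0.001 -1.   ] j [-0.45 -0.04  2.02  0.    1.16  0.8 ]
```

{"api": "carry_out", "payload": {"targets": [{"dx": -0.002, "dy": -0.003, "dz": 0.015, "wx": 0, "wy": 0, "wz": 0}, {"dx": 0, "dy": 0, "dz": 0.02, "wx": 0, "wy": 0, "wz": 0}, {"dx": 0, "dy": 0, "dz": 0.012, "wx": 0, "wy": 0, "wz": 0}, {"dx": 0, "dy": 0, "dz": 0.006, "wx": 0, "wy": 0, "wz": 0}, {"dx": 0, "dy": 0, "dz": 0, "wx": 0, "wy": 0, "wz": 0}, {"dx": 0, "dy": 0, "dz": 0, "wx": 0, "wy": 0, "wz": 0}, {"dx": 0, "dy": 0, "dz": 0, "wx": 0, "wy": 0, "wz": 0}, {"dx": 0, "dy": 0, "dz": 0, "wx": 0, "wy": 0, "wz": 0}]}}

```text
clock: 2.7
eef_pos: [453.3, -82.0, 58.3]
tcp_rot: [-0.0, 0.812, -0.583, 0.001]
wrist_force: [0.2, -0.2, -0.6]
grip_width: 0.2
```

```bash
python3 -c "
from h import *
rel(453,-82.3,41)
im=camera('wrist'); cv2.imwrite('pics/w2.png',im[:,:,::-1])
"
```

```text
t 2.7 pos [453.3 -82.   58.3] rel [ 0.1  0.4 17.3] F [ 0.2 -0.2 -0.6] w 0.2
zax [ 0.001 -0.001 -1.   ] j [-0.44  0.05  2.05 -0.    1.04  0.8 ]
```

View pics/w2.png

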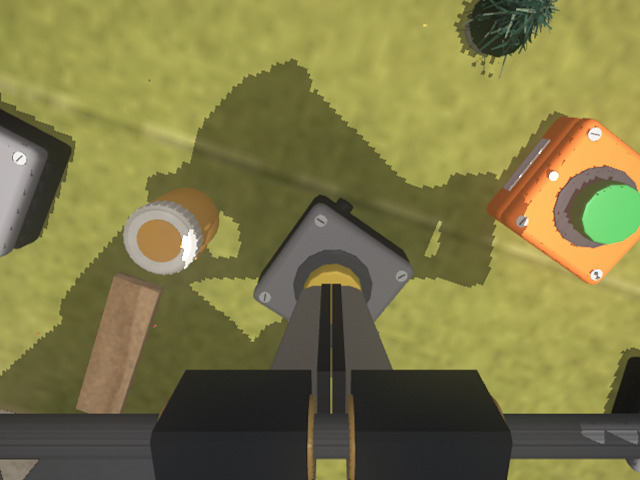

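The fingertips at (332,287) sit over the cap, with only its far rim showing at (332,268). Pressing down gently.

{"api": "carry_out", "payload": {"targets": [{"dx": 0, "dy": 0, "dz": 0.006, "wx": 0, "wy": 0, "wz": 0}, {"dx": 0, "dy": 0, "dz": 0.003, "wx": 0, "wy": 0, "wz": 0}, {"dx": 0, "dy": 0, "dz": 0.002, "wx": 0, "wy": 0, "wz": 0}, {"dx": 0, "dy": 0, "dz": 0.002, "wx": 0, "wy": 0, "wz": 0}, {"dx": 0, "dy": 0, "dz": 0.002, "wx": 0, "wy": 0, "wz": 0}, {"dx": 0, "dy": 0, "dz": 0.001, "wx": 0, "wy": 0, "wz": 0}, {"dx": 0, "dy": 0, "dz": 0, "wx": 0, "wy": 0, "wz": 0}, {"dx": 0, "dy": 0, "dz": 0, "wx": 0, "wy": 0, "wz": 0}]}}

```text
clock: 3.55
eef_pos: [452.8, -81.8, 41.4]
tcp_rot: [-0.0, 0.812, -0.583, 0.0]
wrist_force: [-0.1, 0.8, 0.6]
grip_width: 0.1
```

```bash
python3 -c "
from h import *
rel(453,-82.3,41)
"
```

```text
t 3.55 pos [452.8 -81.8  41.4] rel [ 0.5 -0.1  0.4] F [-0.1  0.8  0.6] w 0.1
zax [ 0. -0. -1.] j [-0.44  0.08  2.05 -0.    1.    0.8 ]
```

{"api": "carry_out", "payload": {"targets": [{"dx": 0, "dy": 0, "dz": 0.001, "wx": 0, "wy": 0, "wz": 0}, {"dx": 0, "dy": 0, "dz": 0.001, "wx": 0, "wy": 0, "wz": 0}, {"dx": 0, "dy": 0, "dz": 0, "wx": 0, "wy": 0, "wz": 0}, {"dx": 0, "dy": 0, "dz": 0, "wx": 0, "wy": 0, "wz": 0}, {"dx": 0, "dy": 0, "dz": 0, "wx": 0, "wy": 0, "wz": 0}, {"dx": 0, "dy": 0, "dz": 0, "wx": 0, "wy": 0, "wz": 0}, {"dx": 0, "dy": 0, "dz": 0, "wx": 0, "wy": 0, "wz": 0}, {"dx": 0, "dy": 0, "dz": 0, "wx": 0, "wy": 0, "wz": 0}]}}

```text
clock: 4.35
eef_pos: [452.9, -81.8, 40.2]
tcp_rot: [0.0, 0.812, -0.583, 0.0]
wrist_force: [-2.0, 0.9, 7.8]
grip_width: 0.8
```

```bash
python3 -c "
from h import *
rel(453,-82.3,41)
"
```

```text
t 4.35 pos [452.9 -81.8  40.2] rel [ 0.5  0.1 -0.8] F [-2.   0.9  7.8] w 0.8
zax [ 0. -0. -1.] j [-0.44  0.09  2.05 -0.    1.    0.8 ]
```

{"api": "carry_out", "payload": {"targets": [{"dx": 0, "dy": 0, "dz": 0.001, "wx": 0, "wy": 0, "wz": 0}, {"dx": 0, "dy": 0, "dz": 0.0005, "wx": 0, "wy": 0, "wz": 0}, {"dx": 0, "dy": 0, "dz": 0, "wx": 0, "wy": 0, "wz": 0}, {"dx": 0, "dy": 0, "dz": 0, "wx": 0, "wy": 0, "wz": 0}, {"dx": 0, "dy": 0, "dz": 0, "wx": 0, "wy": 0, "wz": 0}, {"dx": 0, "dy": 0, "dz": 0, "wx": 0, "wy": 0, "wz": 0}, {"dx": 0, "dy": 0, "dz": 0, "wx": 0, "wy": 0, "wz": 0}, {"dx": 0, "dy": 0, "dz": 0, "wx": 0, "wy": 0, "wz": 0}]}}

```text
clock: 5.15
eef_pos: [453.0, -81.8, 39.5]
tcp_rot: [0.0, 0.812, -0.583, -0.0]
wrist_force: [-5.9, 3.0, 13.4]
grip_width: 0.8
```

```bash
python3 -c "
from h import *
rel(453,-82.3,41)
"
```

```text
t 5.15 pos [453.  -81.8  39.5] rel [ 0.4  0.2 -1.5] F [-5.9  3.  13.4] w 0.8
zax [-0. -0. -1.] j [-0.44  0.09  2.05 -0.    1.    0.8 ]
```

Force climbs against a hard stop at 13 N vertical, so yellow is home. I'll lift straight up and look.

{"api": "carry_out", "payload": {"targets": [{"dx": 0, "dy": 0, "dz": -0.003, "wx": 0, "wy": 0, "wz": 0}, {"dx": 0, "dy": 0, "dz": -0.01, "wx": 0, "wy": 0, "wz": 0}, {"dx": 0, "dy": 0, "dz": -0.02, "wx": 0, "wy": 0, "wz": 0}, {"dx": 0, "dy": 0, "dz": -0.02, "wx": 0, "wy": 0, "wz": 0}, {"dx": 0, "dy": 0, "dz": -0.014, "wx": 0, "wy": 0, "wz": 0}, {"dx": 0, "dy": 0, "dz": -0.006, "wx": 0, "wy": 0, "wz": 0}, {"dx": 0, "dy": 0, "dz": 0, "wx": 0, "wy": 0, "wz": 0}, {"dx": 0, "dy": 0, "dz": 0, "wx": 0, "wy": 0, "wz": 0}]}}

```text
clock: 5.95
eef_pos: [452.3, -81.6, 110.5]
tcp_rot: [0.0, 0.812, -0.583, -0.0]
wrist_force: [-0.2, 0.2, -0.8]
grip_width: 0.4
```

```bash
python3 -c "
from h import *
rel(446,99.5,110)
s=sense(); im=camera('wrist'); cv2.imwrite('pics/w3.png',im[:,:,::-1]); m=camera_model('wrist')
for r in blobs(im,'yellow',(300,200,370,290),200): print(r, onz(m,r[1],41,(s['eef_pos'],s['tcp_rot'])).round(1))
"
```

```text
t 5.95 pos [452.3 -81.6 110.5] rel [-173.7  -51.8    0.6] F [-0.2  0.2 -0.8] w 0.4
zax [-0.001  0.    -1.   ] j [-0.44 -0.03  2.01 -0.    1.16  0.8 ]
([334.5, 251.2], array([333.4, 251.8]), [311, 230, 46, 45, 1606]) [454.4 -82.2  41. ]
```

View pics/w3.png

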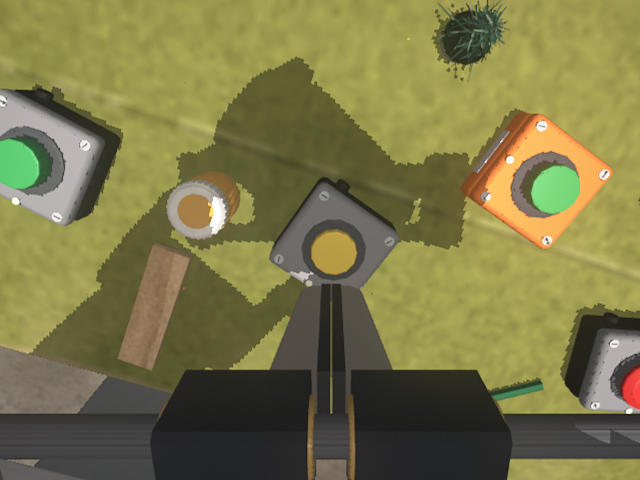

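Yellow cap (333,252) is now smaller and concentric in its collar (46 px against 48 px), so it stayed in, and the box hasn't moved. Going to green.

{"api": "carry_out", "payload": {"targets": [{"dx": -0.02, "dy": -0.006, "dz": 0, "wx": 0, "wy": 0, "wz": 0}, {"dx": -0.035, "dy": -0.01, "dz": 0, "wx": 0, "wy": 0, "wz": 0}, {"dx": -0.04, "dy": -0.012, "dz": 0, "wx": 0, "wy": 0, "wz": 0}, {"dx": -0.04, "dy": -0.012, "dz": 0, "wx": 0, "wy": 0, "wz": 0}, {"dx": -0.025, "dy": -0.008, "dz": 0, "wx": 0, "wy": 0, "wz": 0}, {"dx": -0.014, "dy": -0.004, "dz": 0, "wx": 0, "wy": 0, "wz": 0}, {"dx": 0, "dy": 0, "dz": 0, "wx": 0, "wy": 0, "wz": 0}, {"dx": 0, "dy": 0, "dz": 0, "wx": 0, "wy": 0, "wz": 0}]}}

```text
clock: 6.8
eef_pos: [446.1, 99.5, 110.4]
tcp_rot: [0.001, 0.812, -0.583, -0.0]
wrist_force: [-0.0, 0.8, -0.3]
grip_width: 0.3
```

```bash
python3 -c "
from h import *
rel(447,99.5,110)
s=sense(); im=camera('wrist'); cv2.imwrite('pics/w4.png',im[:,:,::-1]); m=camera_model('wrist')
for r in blobs(im,'green',None,600): print(r, onz(m,r[1],48,(s['eef_pos'],s['tcp_rot'])).round(1))
"
```

```text
t 6.8 pos [446.1  99.5 110.4] rel [ 0.3 -0.9  0.4] F [-0.   0.8 -0.3] w 0.3
zax [-0.001 -0.    -1.   ] j [-0.05 -0.04  2.02 -0.    1.16  1.2 ]
([335.8, 253.8], array([334.9, 253.6]), [312, 231, 47, 45, 1561]) [449.7  98.5  48. ]
```

View pics/w4.png

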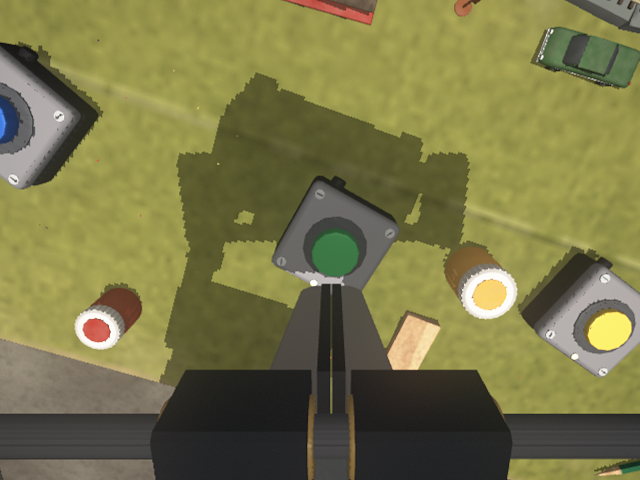

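The green cap on the grey box is at (335,254), about (448,99). A small correction, then straight down and press.

{"api": "carry_out", "payload": {"targets": [{"dx": 0.001, "dy": -0.0015, "dz": 0.015, "wx": 0, "wy": 0, "wz": 0}, {"dx": 0, "dy": 0, "dz": 0.02, "wx": 0, "wy": 0, "wz": 0}, {"dx": 0, "dy": 0, "dz": 0.012, "wx": 0, "wy": 0, "wz": 0}, {"dx": 0, "dy": 0, "dz": 0.007, "wx": 0, "wy": 0, "wz": 0}, {"dx": 0, "dy": 0, "dz": 0.003, "wx": 0, "wy": 0, "wz": 0}, {"dx": 0, "dy": 0, "dz": 0.002, "wx": 0, "wy": 0, "wz": 0}, {"dx": 0, "dy": 0, "dz": 0.001, "wx": 0, "wy": 0, "wz": 0}, {"dx": 0, "dy": 0, "dz": 0.001, "wx": 0, "wy": 0, "wz": 0}]}}

```text
clock: 7.65
eef_pos: [448.8, 99.2, 50.6]
tcp_rot: [-0.0, 0.812, -0.583, 0.0]
wrist_force: [-0.1, -0.3, 0.3]
grip_width: 0.4
```

{"api": "carry_out", "payload": {"targets": [{"dx": 0, "dy": 0, "dz": 0.002, "wx": 0, "wy": 0, "wz": 0}, {"dx": 0, "dy": 0, "dz": 0.002, "wx": 0, "wy": 0, "wz": 0}, {"dx": 0, "dy": 0, "dz": 0.002, "wx": 0, "wy": 0, "wz": 0}, {"dx": 0, "dy": 0, "dz": 0.002, "wx": 0, "wy": 0, "wz": 0}, {"dx": 0, "dy": 0, "dz": 0, "wx": 0, "wy": 0, "wz": 0}, {"dx": 0, "dy": 0, "dz": 0, "wx": 0, "wy": 0, "wz": 0}, {"dx": 0, "dy": 0, "dz": 0, "wx": 0, "wy": 0, "wz": 0}, {"dx": 0, "dy": 0, "dz": 0, "wx": 0, "wy": 0, "wz": 0}]}}

```text
clock: 8.45
eef_pos: [448.2, 99.2, 42.0]
tcp_rot: [0.0, 0.812, -0.583, -0.0]
wrist_force: [-0.2, -1.0, 1.9]
grip_width: 0.4
```

{"api": "carry_out", "payload": {"targets": [{"dx": 0, "dy": 0, "dz": 0.001, "wx": 0, "wy": 0, "wz": 0}, {"dx": 0, "dy": 0, "dz": 0.001, "wx": 0, "wy": 0, "wz": 0}, {"dx": 0, "dy": 0, "dz": 0.001, "wx": 0, "wy": 0, "wz": 0}, {"dx": 0, "dy": 0, "dz": 0.001, "wx": 0, "wy": 0, "wz": 0}, {"dx": 0, "dy": 0, "dz": 0, "wx": 0, "wy": 0, "wz": 0}, {"dx": 0, "dy": 0, "dz": 0, "wx": 0, "wy": 0, "wz": 0}, {"dx": 0, "dy": 0, "dz": 0, "wx": 0, "wy": 0, "wz": 0}, {"dx": 0, "dy": 0, "dz": 0, "wx": 0, "wy": 0, "wz": 0}]}}

```text
clock: 9.25
eef_pos: [448.4, 99.3, 39.3]
tcp_rot: [0.0, 0.812, -0.583, -0.0]
wrist_force: [-4.6, -0.0, 13.4]
grip_width: 0.4
```

Same end-stop signature: 13 N at z 39.3. Lifting and looking.

{"api": "carry_out", "payload": {"targets": [{"dx": 0, "dy": 0, "dz": -0.003, "wx": 0, "wy": 0, "wz": 0}, {"dx": 0, "dy": 0, "dz": -0.01, "wx": 0, "wy": 0, "wz": 0}, {"dx": 0, "dy": 0, "dz": -0.02, "wx": 0, "wy": 0, "wz": 0}, {"dx": 0, "dy": 0, "dz": -0.02, "wx": 0, "wy": 0, "wz": 0}, {"dx": 0, "dy": 0, "dz": -0.014, "wx": 0, "wy": 0, "wz": 0}, {"dx": 0, "dy": 0, "dz": -0.006, "wx": 0, "wy": 0, "wz": 0}, {"dx": 0, "dy": 0, "dz": 0, "wx": 0, "wy": 0, "wz": 0}, {"dx": 0, "dy": 0, "dz": 0, "wx": 0, "wy": 0, "wz": 0}]}}

```text
clock: 10.05
eef_pos: [447.6, 99.3, 110.4]
tcp_rot: [0.0, 0.812, -0.583, -0.001]
wrist_force: [-0.4, 0.9, 0.0]
grip_width: 0.4
```

```bash
python3 -c "
from h import *
rel(458.5,299.5,110)
s=sense(); im=camera('wrist'); cv2.imwrite('pics/w5.png',im[:,:,::-1]); m=camera_model('wrist')
for r in blobs(im,'green',None,600): print(r, onz(m,r[1],41,(s['eef_pos'],s['tcp_rot'])).round(1))
"
```

```text
t 10.05 pos [447.6  99.3 110.4] rel [-186.3  -74.2    0.4] F [-0.4  0.9  0. ] w 0.4
zax [-0.001  0.    -1.   ] j [-0.05 -0.04  2.02  0.    1.16  1.2 ]
([334.4, 250.6], array([333.7, 251.5]), [312, 229, 45, 44, 1493]) [450.   98.6  41. ]
```

View pics/w5.png

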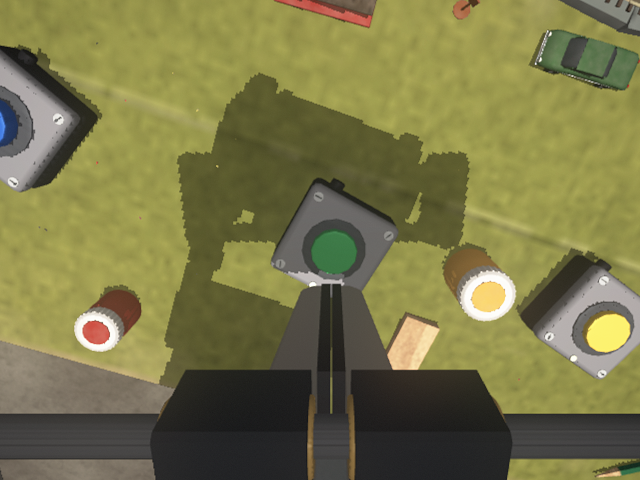

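The green cap (334,251) is down and concentric in its collar, and the box hasn't moved. On to blue.

{"api": "carry_out", "payload": {"targets": [{"dx": -0.02, "dy": -0.008, "dz": 0, "wx": 0, "wy": 0, "wz": 0}, {"dx": -0.035, "dy": -0.014, "dz": 0, "wx": 0, "wy": 0, "wz": 0}, {"dx": -0.04, "dy": -0.016, "dz": 0, "wx": 0, "wy": 0, "wz": 0}, {"dx": -0.04, "dy": -0.016, "dz": 0, "wx": 0, "wy": 0, "wz": 0}, {"dx": -0.032, "dy": -0.013, "dz": 0, "wx": 0, "wy": 0, "wz": 0}, {"dx": -0.02, "dy": -0.008, "dz": 0, "wx": 0, "wy": 0, "wz": 0}, {"dx": 0, "dy": 0, "dz": 0, "wx": 0, "wy": 0, "wz": 0}, {"dx": 0, "dy": 0, "dz": 0, "wx": 0, "wy": 0, "wz": 0}]}}

```text
clock: 10.9
eef_pos: [458.9, 300.0, 110.0]
tcp_rot: [0.001, 0.812, -0.583, -0.0]
wrist_force: [0.5, -0.4, -0.2]
grip_width: 0.4
```

```bash
python3 -c "
from h import *
rel(459.5,299.5,110)
s=sense(); im=camera('wrist'); cv2.imwrite('pics/w6.png',im[:,:,::-1]); m=camera_model('wrist')
for r in blobs(im,'blue',None,600): print(r, onz(m,r[1],48,(s['eef_pos'],s['tcp_rot'])).round(1))
"
```

```text
t 10.9 pos [458.9 300.  110. ] rel [ 0.6 -0.4  0. ] F [ 0.5 -0.4 -0.2] w 0.4
zax [-0.002 -0.001 -1.   ] j [ 0.36  0.2   1.77 -0.    1.18  1.6 ]
([334.3, 255.0], array([334. , 253.5]), [311, 230, 47, 48, 1754]) [462.6 299.5  48. ]
```

View pics/w6.png

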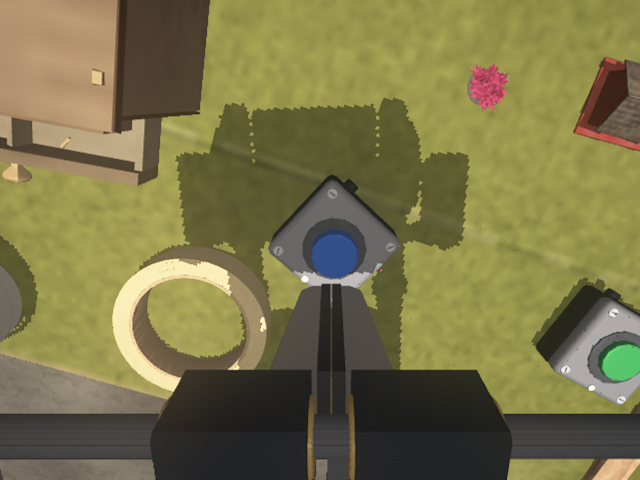

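Blue cap is at (334,254), about (461,299.5). The cabinet and its drawer are to the left, so I'll check their height and position against the gripper body before descending.

```bash
python3 -c "
from h import *
a=cv2.imread('pics/scene0.png')[285:415,110:260]; b=cv2.imread('pics/top0.png')[200:310,110:230]
cv2.imwrite('pics/c2.png',np.hstack([cv2.resize(a,(400,347),interpolation=2),cv2.resize(b,(379,347),interpolation=2)]))
"
```

```text
(no output)
```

View pics/c2.png

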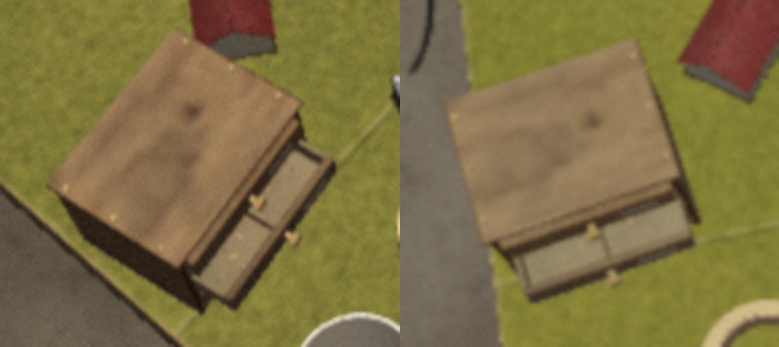

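```bash
python3 -c "
from h import *
S=camera_model('scene');T=camera_model('top')
for n,a,b in(('front right top',(223.3,323.6),(198.7,257)),('drawer',(235.6,345),(202.5,275.1)),('back right',(176.7,296.2),(183.8,212.7))):
  o,d=ray(S,a);p,e=ray(T,b)
  A=np.stack([d,-e],1);t=np.linalg.lstsq(A,p-o,rcond=None)[0]
  print(n,(o+d*t[0]).round(),(p+e*t[1]).round())
"
```

```text
front right top [503. 400. 114.] [499. 400. 112.]
drawer [471. 404.  60.] [471. 404.  60.]
back right [621. 417. 119.] [621. 417. 119.]
```

Cabinet top is at z≈115, with its nearest corner at (501,400). The gripper body reaches only to (464,402), and its underside is at about 127 when pressing, so it's clear. Descending onto blue.

{"api": "carry_out", "payload": {"targets": [{"dx": 0.001, "dy": -0.0015, "dz": 0.015, "wx": 0, "wy": 0, "wz": 0}, {"dx": 0, "dy": 0, "dz": 0.02, "wx": 0, "wy": 0, "wz": 0}, {"dx": 0, "dy": 0, "dz": 0.012, "wx": 0, "wy": 0, "wz": 0}, {"dx": 0, "dy": 0, "dz": 0.007, "wx": 0, "wy": 0, "wz": 0}, {"dx": 0, "dy": 0, "dz": 0.003, "wx": 0, "wy": 0, "wz": 0}, {"dx": 0, "dy": 0, "dz": 0.002, "wx": 0, "wy": 0, "wz": 0}, {"dx": 0, "dy": 0, "dz": 0.001, "wx": 0, "wy": 0, "wz": 0}, {"dx": 0, "dy": 0, "dz": 0, "wx": 0, "wy": 0, "wz": 0}]}}

```text
clock: 11.75
eef_pos: [461.8, 300.1, 51.6]
tcp_rot: [-0.0, 0.812, -0.583, 0.0]
wrist_force: [0.5, -0.3, -0.3]
grip_width: 0.3
```

{"api": "carry_out", "payload": {"targets": [{"dx": 0, "dy": 0, "dz": 0.002, "wx": 0, "wy": 0, "wz": 0}, {"dx": 0, "dy": 0, "dz": 0.002, "wx": 0, "wy": 0, "wz": 0}, {"dx": 0, "dy": 0, "dz": 0.002, "wx": 0, "wy": 0, "wz": 0}, {"dx": 0, "dy": 0, "dz": 0.002, "wx": 0, "wy": 0, "wz": 0}, {"dx": 0, "dy": 0, "dz": 0.001, "wx": 0, "wy": 0, "wz": 0}, {"dx": 0, "dy": 0, "dz": 0, "wx": 0, "wy": 0, "wz": 0}, {"dx": 0, "dy": 0, "dz": 0, "wx": 0, "wy": 0, "wz": 0}, {"dx": 0, "dy": 0, "dz": 0, "wx": 0, "wy": 0, "wz": 0}]}}

```text
clock: 12.55
eef_pos: [461.8, 300.1, 42.5]
tcp_rot: [-0.0, 0.812, -0.583, 0.0]
wrist_force: [0.5, 0.5, 4.4]
grip_width: 0.3
```

{"api": "carry_out", "payload": {"targets": [{"dx": 0, "dy": 0, "dz": 0.001, "wx": 0, "wy": 0, "wz": 0}, {"dx": 0, "dy": 0, "dz": 0.001, "wx": 0, "wy": 0, "wz": 0}, {"dx": 0, "dy": 0, "dz": 0.001, "wx": 0, "wy": 0, "wz": 0}, {"dx": 0, "dy": 0, "dz": 0, "wx": 0, "wy": 0, "wz": 0}, {"dx": 0, "dy": 0, "dz": 0, "wx": 0, "wy": 0, "wz": 0}, {"dx": 0, "dy": 0, "dz": 0, "wx": 0, "wy": 0, "wz": 0}, {"dx": 0, "dy": 0, "dz": 0, "wx": 0, "wy": 0, "wz": 0}, {"dx": 0, "dy": 0, "dz": 0, "wx": 0, "wy": 0, "wz": 0}]}}

```text
clock: 13.35
eef_pos: [462.0, 300.2, 41.1]
tcp_rot: [-0.0, 0.812, -0.583, 0.0]
wrist_force: [-3.9, -1.8, 17.6]
grip_width: 0.7
```

Blue is against its stop: 17.6 N, well over the 5 N needed, at z 41.1. Final check before handing in.

```bash
python3 -c "
from h import *
im=camera('wrist'); sc=camera('scene'); cv2.imwrite('pics/w7.png',np.hstack([cv2.resize(im[:,:,::-1],(400,300)),cv2.resize(sc[:,:,::-1],(400,300))]))
rel(461,299.5,41)
"
```

```text
t 13.45 pos [462.  300.2  41.1] rel [0.4 1.1 0.1] F [-4.9 -2.2 17.2] w 0.4
zax [ 0.001  0.    -1.   ] j [ 0.36  0.3   1.8  -0.    1.04  1.6 ]
```

View pics/w7.png

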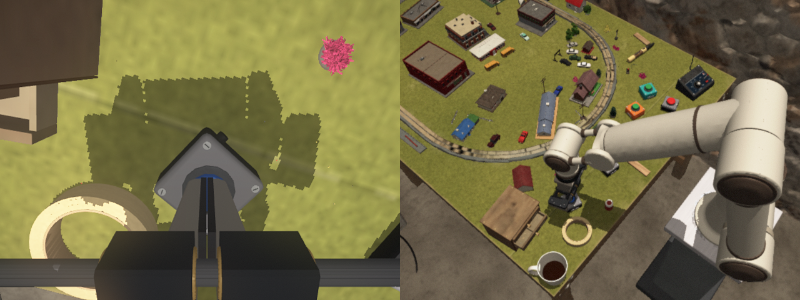

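The left picture shows the fingertips on the blue cap at (207,180), held down with the box in place. The right picture shows the red button untouched and nothing disturbed. Handing in.

```bash
python3 -c "
from station import *
print(finish_job())"
```

```text
the job is handed in; nothing more can be done
None
```

I pressed the yellow button in, then the green one. I then pressed blue down and handed the job in at about 13.5 s, still holding it down with about 17 N.

- **Yellow and green:** each reached a hard stop at about 13 N. After lifting off, the wrist pictures showed both caps still down in their collars and neither box moved.
- **Blue:** at the last check the fingertip read 41.1 mm, the fully-in height, and the push was well above the 5 N needed.
- **Left alone:** I did not go near the red button, the look-alike boxes or the other things. The wrist and scene pictures show nothing displaced, though the arm hid parts of the last scene view.
- **Small disagreements:**
  - The wrist camera placed the caps 3–5 mm further forward than the fixed cameras, so I aimed in between.
  - At yellow's and green's stops the fingertip read about 1.5 mm below the nominal 41 mm.
  - A sideways force of up to 7 N appeared while pressing.

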